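# Slip-test a pocket watch on the tilt board

## Robot

A 6-joint arm with a two-finger parallel gripper is mounted at the origin on the work surface. World frame = base frame: x ahead of the robot, y to its left, z up, the work surface at z = 0. Lengths are in mm, angles in rad, forces in N, time in s.
With the tool pointing down it reaches from about 350 to 875 mm from the base axis. Payload 4.2 kg.
Tool frame: the origin (TCP) lies on the mounting face of the last link; the fingertips stand 173 mm ahead of it and the grasp point (between the pads) lies 155 mm ahead of it; z points along the fingers, y is the direction in which the jaws open and shut (so a half turn about z gives the same grasp; the last joint's range is limited). The gripper opens to 85 mm and grips with 20 to 120 N. Pads are 22 mm wide; open, the fingers measure 114 mm over their backs; the gripper's body (76 mm by 85 mm) begins 54 mm behind the grasp point. The pads swing forward as they close: fully open they stand 13 mm farther back than shut.
Start: joints at [-0.869, 0.385, 0.008, 0, -1.194, -0.259], TCP at [267.807, -564.694, 404.712] pointing down, gripper open.
Joint ranges: [-3.14, 3.14], [-1.21, 2.06], [-1.07, 1.41], [-3.16, 2.05], [-2.99, -0.16], [-3.1, 3.1]. Speed limits (rad/s): [2.79, 2.79, 3.14, 3.14, 3.14, 3.14].

## Interface

Orientations are given as a unit quaternion [x, y, z, w].
In Python, from bench import arm gives the robot as it stands. The module is installed in compiled form; this text tells all that it offers.
- The arm moves only by the tool play_rows, never from a script. Its argument "moves" is a list of rows, each a list of 3 entries, a list of its own where there are three numbers: the shift along the world's x, y, z in units of 30 cm (1.0 is 30 cm), then the turn about the world's z in units of 30 degrees (1.0 is 30 degrees), then the gripper's target within -1 to 1 (shut at 1, half-way at 0, fully open at -1). In form: [[[x, y, z], turn, jaw], ...]. A call has 1 to 12 rows; each row is the pose to reach, as a shift and turn from the pose measured when the call began; what a row does not reach only later rows make up. A row lasts 1/8 s, in which the tool goes at most 62.5 mm and 10.7 degrees, less where a joint would pass 70% of its speed; a pose out of reach is approached as far as the arm can. A call with a number of a shift or a turn outside -1 to 1 is refused whole. A call with a gripper value outside its range is refused whole. The fingers move at their own pace and stop on an object; the grip force is fixed at half the most. Time passes only in rows, so rows that repeat a pose let the fingers close. It gives the time, the measured TCP pose, the force and the opening at its end, in the units of the state.
- arm.read_state(): the state, without advancing time (a new reading comes with each control period).
- arm.get_image(name): name is "scene" or "top"; returns a dict with "pixels" (384x512x3 uint8, red, green, blue), "vfov" (degrees; the focal length in pixels is half the picture's height over the tangent of half this angle, whatever the lens; pixels are square), "cx", "cy" (the principal point, pixels), "xyz" and "rotation" of the camera in the world. Camera axes: x right, y up, looking along -z (the intrinsics and any distortion apply to the point x, -y, -z); pixel columns grow to the right and rows downward; lengths in mm; the calibration is good to about 2 mm. A picture is of the moment at which its call begins. There is no depth.
- arm.job_done(): hands the job in, once; it reports no verdict.
Trained networks look in a picture, given as the dict that the camera call returned (one of the last four; its "shot" number tells which), for a name from the list of things; names that differ only in an ending like _2 or _b are one class to them, and where a whole thing is asked for, a point or a joint stands for the part that bears it (a point fixed in the world has none). Each returns a list of dicts, best first, with "conf" (0 to 1); they miss things now and then, are a little off and sometimes report something else, mostly with a low value. They report only what shows in the picture. A call takes as long as a camera call. They do not tell look-alikes from the thing itself.
- arm.look_for(name, picture): "centre" ([x, y, z] in mm, in world coordinates, good to about 4 mm: the middle of the surface that is visible of it).
The state is a dict: "clock": time; "joints": joint angles; "joint_vel": joint speeds; "joint_efforts": joint torques, N m; "position": TCP position; "ee_rot": TCP orientation; "contact_force": force on the tool from outside, world axes, zero at the start; "wrist_torque": the same for the moment, N m; "gripper_width": finger opening in mm.
Only numpy, scipy, OpenCV 4.12 (cv2) and the standard library are available. Lean on these libraries where they do the work, as an engineer would, in place of code of your own. Each camera call takes 0.05 s, during which the arm holds its last target.

## Task

Slip-test the steel pocket watch lying on the tilt board: with closed fingers press the rubber pad of the board's lever down slowly and lightly until the watch just starts to slide, then hold the board still at that angle while the watch slides gently all the way down to the cork stop. Then let the board back down gently under your fingers until it is level again, and let go. Do not touch the watch, do not tilt so far that the brass reference weight beside it slips as well, and leave the other things on the bench alone.

Things in the scene. Friction and masses are not known exactly. Their poses are not given: they have to be found in the camera images.
- stand: Fixed grey base plate, 220 x 380 x 12 mm, with two uprights (x = +/-96 mm, 116 mm tall) carrying the tilt board's pivot; place and yaw vary (x axis roughly towards the robot). Origin on the table below the pivot, z up. The pivot runs along its x axis, 100 mm up. The board reaches 200 mm from the pivot towards -y, resting on two posts when level; the lever reaches to +y.
- board (a joint): Board tilt about the pivot, rad: 0 = level on its posts (start), grows as the lever goes down and the far (-y) end rises; hard stop at 0.6. Falls back to 0 when not held. Moving or holding it takes 4 to 9 N at the pad; over 20 N is rough, so is falling back faster than 1.5 rad/s. The watch starts sliding at an unknown tilt between 0.2 and 0.4, the weight 0.12 rad or more later.
- press_pad (a point): Centre of the top face of the lever's rubber pad (46 x 46 x 12 mm), to be pressed from above. Axes of the board: x along the pivot, y from the pivot out along the lever, z square to the board. It lies 115 mm out from the pivot and 12 mm above it: 112 mm above the table when level, swinging down about the pivot (33 mm at 0.3 rad, 59 mm at 0.55). Clear of tall things all round.
- stop_face (a point): Middle of the foot of the cork stop's face, on the board's top surface; axes as press_pad, from which it lies 136 mm to -y and 2 mm lower. The stop runs across the board's lower end, 16 mm high. The board's top is 166 mm wide, its 6 mm high rims and middle rib form two lanes along y, 74 mm wide. A thin line across it marks the start, 119 mm uphill (-y) of the stop.
- watch_mid (a point): Centre (half-way up) of the steel pocket watch: disc 50 mm across, 12 mm thick, white dial up, small crown and bow at its rim, about 0.1 kg. Lies flat on the board within 5 mm of the start line, in either lane, bow uphill. At the stop its centre is 25 mm uphill of the stop face. It must not slide faster than 0.3 m/s.
- ref_foot (a point): Underside centre of the brass reference weight: 38 mm diameter, 44 mm high with a small knob, rubber-like foot, about 0.16 kg. It stands on the start line in the other lane and must stay there, upright.
- loupe: Black watchmaker's loupe, 36 mm diameter, 30 mm high, standing on the table beyond the stand; bystander. Origin under its centre.
- screwdriver: Small screwdriver, 130 mm long, lying on the table beyond the stand; bystander. Origin under its middle.
- brush: Small brush, 160 mm long, lying on the table past the end of the lever; bystander. Origin under its middle.
- watch2: A second, closed steel watch, 50 mm diameter, 12 mm thick, lying on the table on the robot's side of the stand; bystander. Origin under its centre.
There are look-alikes about, which are no part of the job. Of the things shaped like the part that bears ref_foot, the brass one is meant.

How it is judged:
By the outcome, as a careful person would: the job done as asked, in the order asked, and still so for the second after the job is handed in, with the robot touching nothing.
It also fails if it takes over 67 s, if anything falls off the work surface, if the arm or the gripper's body presses on something with over 40 N, if the wrist force passes 120 N, or if a joint passes its speed limit or range.

## Working session

There is one attempt and no reset: what is moved stays moved. The work goes in short steps, Python scripts to look and compute and a tool call to move; the robot and the scene stay as the last step left them, time stands still between calls to the robot, and variables do not carry over. Pictures are saved under pics/ and viewed, and the job is handed in when it is done.

Besides the shell and the picture viewer there is one more tool, called after ">>>" by a JSON object that holds its "api" and its "payload", one argument or row to a line. play_rows: Moves the arm, as the interface text tells. Shifts and turns lie within -1 to 1; 1 stands for 30 cm of shift or 30 degrees of turn. Its arguments: {"type":"object","properties":{"moves":{"type":"array"}},"required":["moves"]}

```bash
mkdir -p pics
cat > h.py <<'E'
import numpy as np,cv2
from bench import arm
def shot(n,fn):
    p=arm.get_image(n); cv2.imwrite('pics/'+fn,p['pixels'][:,:,::-1]); return p
def f(p): return p['pixels'].shape[0]/2/np.tan(np.radians(p['vfov'])/2)
def proj(p,X):
    R=np.array(p['rotation']); 
    c=(np.array(X)-p['xyz'])@R; return p['cx']+f(p)*c[0]/-c[2], p['cy']-f(p)*c[1]/-c[2]
def unproj(p,u,v,z):
    R=np.array(p['rotation']); d=R@np.array([(u-p['cx'])/f(p),-(v-p['cy'])/f(p),-1]); o=np.array(p['xyz']); return o+d*(z-o[2])/d[2]
E
python3 - <<'E'
from h import *
s=arm.read_state(); print({k:np.round(v,3) for k,v in s.items()})
for n in ['scene','top']:
    p=shot(n,n+'0.png'); print(n,{k:v for k,v in p.items() if k!='pixels'})
    for t in ['stand','press_pad','stop_face','watch_mid','ref_foot','loupe','brush','watch2','screwdriver']:
        try:
            for d in arm.look_for(t,p)[:4]: print(t,np.round(d['centre']),round(d['conf'],2),np.round(proj(p,d['centre'])))
        except Exception as e: print(t,e)
E
```

```text
{'clock': np.float64(0.0), 'joints': array([-0.869,  0.386,  0.007, -0.   , -1.194, -0.259]), 'joint_vel': array([ 0.001,  0.001, -0.001,  0.002, -0.001, -0.001]), 'joint_efforts': array([ 0.0000e+00, -3.9229e+01,  1.8840e+01,  4.1860e+00, -5.0000e-03,
       -0.0000e+00]), 'position': array([ 267.748, -564.523,  403.636]), 'ee_rot': array([-0.22 ,  0.976,  0.001, -0.   ]), 'contact_force': array([-0.391, -0.177,  0.281]), 'wrist_torque': array([ 0.012, -0.037, -0.066]), 'gripper_width': np.float64(85.338)}
scene {'vfov': 50.45093639563257, 'cx': 257.03906789536234, 'cy': 192.7783926976107, 'xyz': array([1074.08761422,   77.11417885,  740.29198317]), 'rotation': array([0.21974401, 0.25694056, 0.72435315, 0.60083828]), 'shot': 1}
stand matmul: Input operand 1 has a mismatch in its core dimension 0, with gufunc signature (n?,k),(k,m?)->(n?,m?) (size 4 is different from 3)
press_pad matmul: Input operand 1 has a mismatch in its core dimension 0, with gufunc signature (n?,k),(k,m?)->(n?,m?) (size 4 is different from 3)
stop_face matmul: Input operand 1 has a mismatch in its core dimensio
[... 1653 characters left out ...]
d 1 has a mismatch in its core dimension 0, with gufunc signature (n?,k),(k,m?)->(n?,m?) (size 4 is different from 3)
loupe matmul: Input operand 1 has a mismatch in its core dimension 0, with gufunc signature (n?,k),(k,m?)->(n?,m?) (size 4 is different from 3)
brush matmul: Input operand 1 has a mismatch in its core dimension 0, with gufunc signature (n?,k),(k,m?)->(n?,m?) (size 4 is different from 3)
watch2 matmul: Input operand 1 has a mismatch in its core dimension 0, with gufunc signature (n?,k),(k,m?)->(n?,m?) (size 4 is different from 3)
screwdriver matmul: Input operand 1 has a mismatch in its core dimension 0, with gufunc signature (n?,k),(k,m?)->(n?,m?) (size 4 is different from 3)
```

```bash
sed -i 's/np.array(p\[.rotation.\])/Rot.from_quat(p["rotation"]).as_matrix()/; 1i from scipy.spatial.transform import Rotation as Rot' h.py
python3 - <<'E'
from h import *
for n in ['scene','top']:
    p=shot(n,n+'1.png'); print(n)
    for t in ['stand','press_pad','stop_face','watch_mid','ref_foot','loupe','brush','watch2','screwdriver']:
        for d in arm.look_for(t,p)[:4]: print(t,np.round(d['centre']),round(d['conf'],2),np.round(proj(p,d['centre'])))
E
```

```text
scene
stand [637. -28.  58.] 0.85 [242. 237.]
press_pad [606.  -8. 112.] 0.85 [254. 210.]
stop_face [608. -10. 114.] 0.66 [253. 210.]
watch_mid [648.  49. 122.] 0.57 [281. 229.]
ref_foot [574.  55. 132.] 0.94 [290. 195.]
ref_foot [579. 213.  23.] 0.84 [361. 241.]
ref_foot [501. 205.  27.] 0.75 [358. 210.]
ref_foot [428.  51.  26.] 0.45 [293. 177.]
loupe [ 740. -134.   30.] 0.92 [177. 281.]
brush [ 581. -279.   21.] 0.83 [136. 207.]
watch2 [418. -41.  16.] 0.61 [255. 171.]
screwdriver [779.  36.  24.] 0.83 [260. 317.]
screwdriver [606. -12. 110.] 0.65 [253. 210.]
top
stand [581. -51. 107.] 0.65 [273. 180.]
press_pad [594. -15. 109.] 0.7 [253. 172.]
stop_face [597. -16. 113.] 0.75 [254. 170.]
watch_mid [642.  49. 124.] 0.8 [219. 144.]
watch_mid [ 731. -139.   31.] 0.16 [314. 115.]
ref_foot [430.  54.  23.] 0.8 [218. 259.]
ref_foot [494. 199.  22.] 0.68 [148. 226.]
ref_foot [559.  50. 134.] 0.65 [216. 189.]
ref_foot [573. 205.  24.] 0.57 [148. 187.]
loupe [ 730. -138.   32.] 0.51 [314. 116.]
brush [ 570. -279.   17.] 0.63 [380. 193.]
watch2 [440. -46.  17.] 0.75 [267. 255.]
screwdriver [770.  33.  22.] 0.58 [233.  98.]
```

View pics/scene0.png

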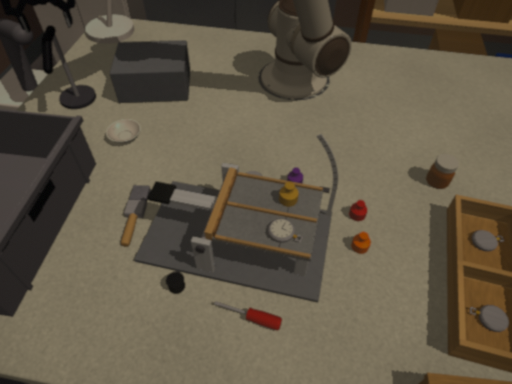

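View pics/top0.png

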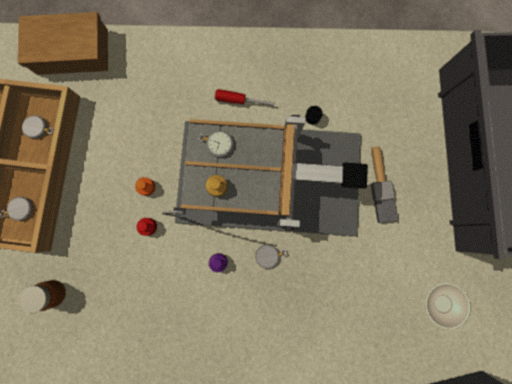

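Run:
```python
from h import *
a=cv2.imread('pics/scene0.png'); b=cv2.imread('pics/top0.png')
cv2.imwrite('pics/c1.png',cv2.resize(a[125:305,110:380],None,fx=2.9,fy=2.9,interpolation=cv2.INTER_CUBIC))
cv2.imwrite('pics/c2.png',cv2.resize(b[90:280,140:410],None,fx=2.9,fy=2.9,interpolation=cv2.INTER_CUBIC))
```

```text
(no output)
```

View pics/c1.png

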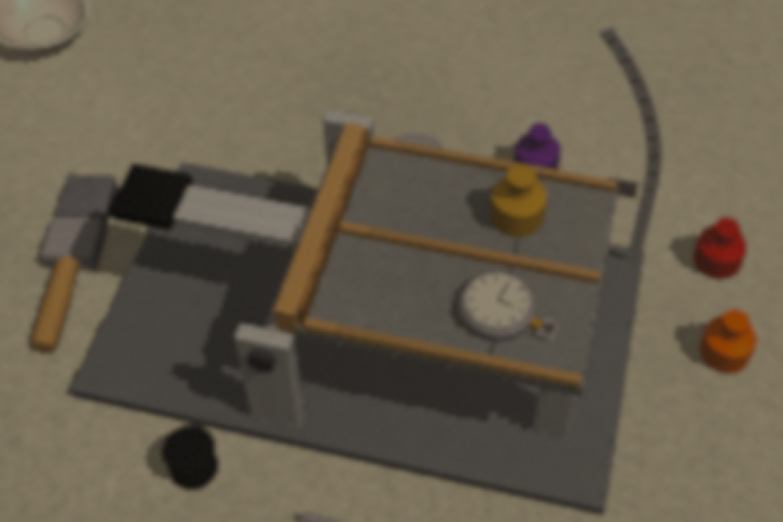

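View pics/c2.png

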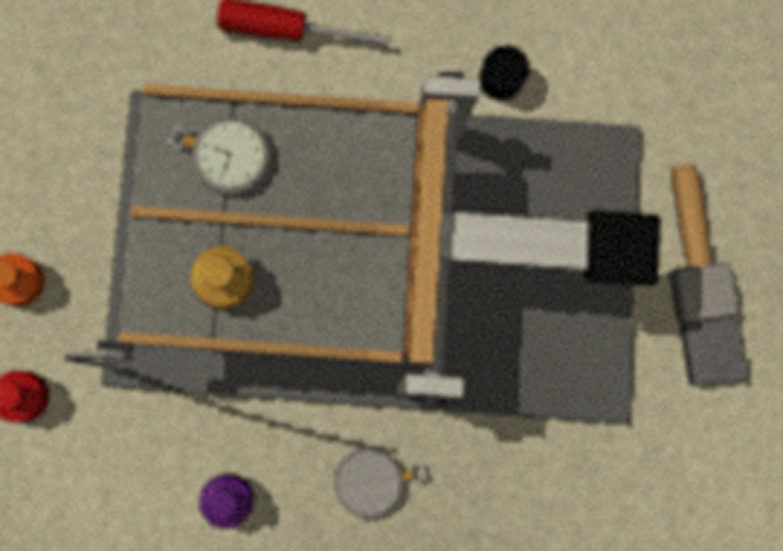

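Run:
```python
from h import *
from scipy.optimize import least_squares
arm_p={n:arm.get_image(n) for n in('scene','top')}
S,T=arm_p['scene'],arm_p['top']
print('pad',unproj(S,162.4,192.6,112),unproj(T,354.5,175.2,112))
# stand-frame points: base plate corners top z=12, pad centre
c=lambda u,v:(u/2.9+140,v/2.9+90); d=lambda u,v:(u/2.9+110,v/2.9+125)
obs=[(T,c(640,127),(-110,190,12)),(T,c(630,424),(110,190,12)),(T,c(622,247),(0,115,112)),
 (S,d(605,511),(-110,-190,12)),(S,d(70,393),(-110,190,12)),(S,d(152,196),(0,115,112)),(T,c(449,85),(-96,0,116)),(T,c(434,386),(96,0,116)),(S,d(266,335),(-96,0,116)),(S,d(348,122),(96,0,116)),
 (T,c(408,104),(-80,-21,116)),(T,c(143,90),(-80,-200,116)),(T,c(119,336),(80,-200,116))]
def w(P,q): 
    a=P[2];x,y,z=q; return (P[0]+np.cos(a)*x-np.sin(a)*y,P[1]+np.sin(a)*x+np.cos(a)*y,z)
def r(P):
    o=[]
    for p,uv,q in obs:
        k=P[3] if p is S else P[4]
        u,v=proj(p,w(P,q)); dx,dy=u-p['cx'],v-p['cy'];s=1+k*(dx*dx+dy*dy)/f(p)**2
        o+=[p['cx']+dx*s-uv[0],p['cy']+dy*s-uv[1]]
    return np.array(o)
L=least_squares(r,[600,-50,3.1,0,0],loss='soft_l1',x_scale=[10,10,.1,.1,.1]);print(L.x);print(r(L.x).reshape(-1,2).round(1))
print(w(L.x,(0,115,112)))
for t in('watch_mid','ref_foot'):
  for p in(S,T): 
    print(t,[np.round(e['centre']) for e in arm.look_for(t,p)][:3])
```

```text
pad [ 598.55659828 -196.34195723  112.        ] [ 591.62781761 -199.89091127  112.        ]
[ 6.02440995e+02 -8.28200512e+01  3.10403657e+00 -1.38644850e-01
 -8.28810963e-01]
[[  2.    3.4]
 [  4.9  -7.4]
 [ -7.5  -2.6]
 [-18.9  -5.9]
 [-15.5  -4.2]
 [  0.1  -0.2]
 [ -3.2   0.4]
 [ -1.7  -3.2]
 [  0.9   1.3]
 [  0.   -0.7]
 [ -0.    0.5]
 [  0.1   2.2]
 [  0.   -1.5]]
(np.float64(598.1230610528451), np.float64(-197.73895937977147), 112)
watch_mid [array([650.,  49., 121.])]
watch_mid [array([642.,  49., 126.])]
ref_foot [array([581., 215.,  22.]), array([503., 206.,  25.]), array([576.,  52., 133.])]
ref_foot [array([427.,  53.,  25.]), array([575., 205.,  23.]), array([494., 202.,  24.])]
```

>>> {"api": "play_rows", "payload": {
  "moves": [
    [[0.0, 0.2, 0.1], -0.25, 1],
    [[0.05, 0.4, 0.1], -0.5, 1],
    [[0.1, 0.6, 0.1], -0.77, 1],
    [[0.1, 0.75, 0.1], -0.77, 1],
    [[0.1, 0.88, 0.1], -0.77, 1],
    [[0.1, 0.88, 0.1], -0.77, 1]
  ]
}}

```text
clock: 3.05
position: [297.3, -298.9, 435.4]
ee_rot: [-0.022, 1.0, -0.0, 0.001]
contact_force: [0.2, -0.5, 0.1]
gripper_width: -0.3
```

>>> {"api": "play_rows", "payload": {
  "moves": [
    [[0.2, 0.07, 0.0], 0, 1],
    [[0.4, 0.14, 0.0], 0, 1],
    [[0.6, 0.21, 0.0], 0, 1],
    [[0.8, 0.28, 0.0], 0, 1],
    [[0.99, 0.335, -0.1], 0, 1],
    [[0.99, 0.335, -0.25], 0, 1],
    [[0.99, 0.335, -0.34], 0, 1],
    [[0.99, 0.335, -0.34], 0, 1]
  ]
}}

```text
clock: 4.05
position: [594.3, -199.0, 330.2]
ee_rot: [-0.021, 1.0, 0.0, -0.002]
contact_force: [-0.6, 0.8, 1.3]
gripper_width: -0.3
```

Run:
```python
from h import *
s=arm.read_state();print(s['position'],s['contact_force'],s['clock'])
ims=[]
for n in('scene','top'):
    p=shot(n,n+'2.png'); u=proj(p,s['position']+np.array([0,0,-173.]));print(u); 
    im=p['pixels'][:,:,::-1].copy(); cv2.circle(im,(int(u[0]),int(u[1])),2,(0,0,255),-1); ims.append(cv2.resize(im[60:330,100:450] if n=='scene' else im[60:280,140:440],(400,300)))
cv2.imwrite('pics/v2.png',np.hstack(ims))
```

```text
[ 594.30239423 -199.01869467  330.2406577 ] [-0.58469873  0.77137452  1.3457866 ] 4.05
(np.float64(157.78203919491648), np.float64(175.67481411838642))
(np.float64(361.23980307586385), np.float64(169.46709814944683))
```

View pics/v2.png

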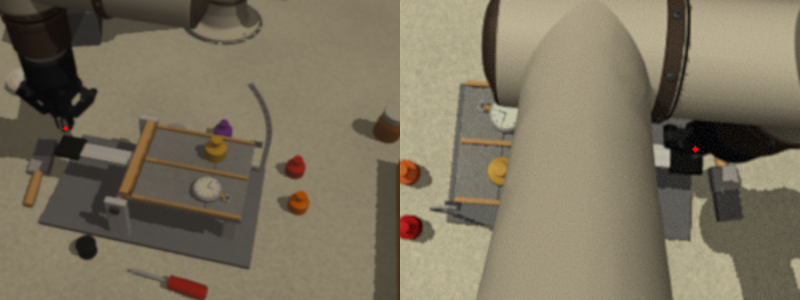

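>>> {"api": "play_rows", "payload": {
  "moves": [
    [[0, 0, -0.05], 0, 1],
    [[0, 0, -0.1], 0, 1],
    [[0, 0, -0.12], 0, 1],
    [[0, 0, -0.125], 0, 1],
    [[0, 0, -0.13], 0, 1],
    [[0, 0, -0.13], 0, 1]
  ]
}}

```text
clock: 4.9
position: [595.1, -199.1, 295.6]
ee_rot: [-0.022, 1.0, -0.001, 0.002]
contact_force: [0.8, 0.1, 0.3]
gripper_width: 0.3
```

>>> {"api": "play_rows", "payload": {
  "moves": [
    [[0, 0, -0.003], 0, 1],
    [[0, 0, -0.006], 0, 1],
    [[0, 0, -0.009], 0, 1],
    [[0, 0, -0.012], 0, 1],
    [[0, 0, -0.015], 0, 1],
    [[0, 0, -0.018], 0, 1],
    [[0, 0, -0.021], 0, 1],
    [[0, 0, -0.024], 0, 1]
  ]
}}

```text
clock: 5.9
position: [595.1, -199.1, 288.3]
ee_rot: [-0.022, 1.0, -0.001, 0.002]
contact_force: [0.1, 1.2, 0.6]
gripper_width: 0.6
```

```bash
cat > m.py <<'E'
from h import *
import sys,json,os
s=arm.read_state(); p=shot('scene','m_%s.png'%sys.argv[1]); im=p['pixels'][:,:,::-1]
hsv=cv2.cvtColor(im,cv2.COLOR_BGR2HSV)
R=(slice(150,260),slice(190,330))
h,sa,v=[hsv[...,i].astype(float)for i in range(3)]
def cen(m):
    m=m.astype(np.uint8); k=np.zeros_like(m);k[R]=m[R]
    n,l,st,c=cv2.connectedComponentsWithStats(k)
    i=1+np.argmax(st[1:,4]); return c[i],st[i,4]
w,nw=cen((sa<75)&(v>120)&(np.arange(512)[None,:]>212))
b,nb=cen((h>=17)&(h<30)&(sa>165)&(np.arange(512)[None,:]>240))
print('tip z',round(s['position'][2]-173,1),'F',np.round(s['contact_force'],1),'t',round(s['clock'],2),'watch',w.round(1),nw,'brass',b.round(1),nb,'diff',(w-b).round(1))
c=im[130:290,130:370]; cv2.imwrite('pics/mc_%s.png'%sys.argv[1],cv2.resize(c,None,fx=3,fy=3,interpolation=cv2.INTER_CUBIC))
E
python3 m.py 0
```

```text
tip z 115.3 F [0.1 1.2 0.6] t 5.9 watch [274.4 163.6] 3024 brass [288.8 193.7] 315 diff [-14.4 -30.1]
```

View pics/mc_0.png

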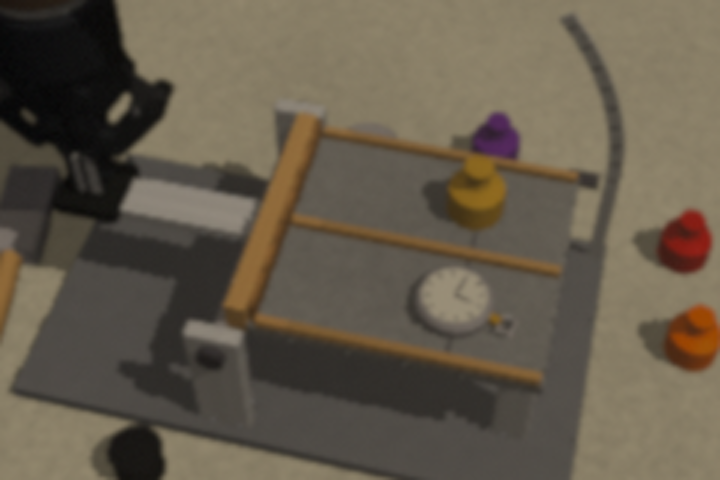

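```bash
sed -i 's/^def cen(m):/def cen(m,R=R):/; s/>212))$/>212),(slice(190,248),slice(212,312)))/' m.py; sed -n 9,16p m.py; python3 m.py 0b
```

```text
n,l,st,c=cv2.connectedComponentsWithStats(k)
    i=1+np.argmax(st[1:,4]); return c[i],st[i,4]
w,nw=cen((sa<75)&(v>120)&(np.arange(512)[None,:]>212),(slice(190,248),slice(212,312)))
b,nb=cen((h>=17)&(h<30)&(sa>165)&(np.arange(512)[None,:]>240))
print('tip z',round(s['position'][2]-173,1),'F',np.round(s['contact_force'],1),'t',round(s['clock'],2),'watch',w.round(1),nw,'brass',b.round(1),nb,'diff',(w-b).round(1))
c=im[130:290,130:370]; cv2.imwrite('pics/mc_%s.png'%sys.argv[1],cv2.resize(c,None,fx=3,fy=3,interpolation=cv2.INTER_CUBIC))
tip z 115.2 F [ 0.2 -0.6  0.2] t 5.95 watch [281.4 228.2] 328 brass [288.8 193.7] 318 diff [-7.4 34.5]
```

>>> {"api": "play_rows", "payload": {
  "moves": [
    [[0, 0, -0.003], 0, 1],
    [[0, 0, -0.006], 0, 1],
    [[0, 0, -0.009], 0, 1],
    [[0, 0, -0.012], 0, 1],
    [[0, 0, -0.015], 0, 1],
    [[0, 0, -0.018], 0, 1],
    [[0, 0, -0.021], 0, 1],
    [[0, 0, -0.024], 0, 1]
  ]
}}

```text
clock: 7.0
position: [594.9, -199.3, 282.3]
ee_rot: [-0.022, 1.0, -0.001, 0.002]
contact_force: [-2.0, -0.5, 5.0]
gripper_width: -0.1
```

```bash
python3 m.py 1
```

```text
tip z 109.3 F [-2.  -0.5  5. ] t 7.0 watch [281.1 227. ] 333 brass [288.5 192.5] 312 diff [-7.4 34.5]
```

>>> {"api": "play_rows", "payload": {
  "moves": [
    [[0, 0, -0.004], 0, 1],
    [[0, 0, -0.008], 0, 1],
    [[0, 0, -0.012], 0, 1],
    [[0, 0, -0.016], 0, 1],
    [[0, 0, -0.02], 0, 1],
    [[0, 0, -0.024], 0, 1],
    [[0, 0, -0.028], 0, 1],
    [[0, 0, -0.032], 0, 1],
    [[0, 0, -0.036], 0, 1],
    [[0, 0, -0.04], 0, 1],
    [[0, 0, -0.044], 0, 1],
    [[0, 0, -0.048], 0, 1]
  ]
}}

```text
clock: 8.55
position: [594.9, -199.5, 269.1]
ee_rot: [-0.022, 1.0, -0.002, 0.002]
contact_force: [-2.9, 0.9, 5.6]
gripper_width: -0.1
```

```bash
python3 m.py 2
```

```text
tip z 96.1 F [-2.9  0.9  5.6] t 8.55 watch [279.3 221.4] 322 brass [286.7 186.8] 335 diff [-7.4 34.6]
```

View pics/mc_2.png

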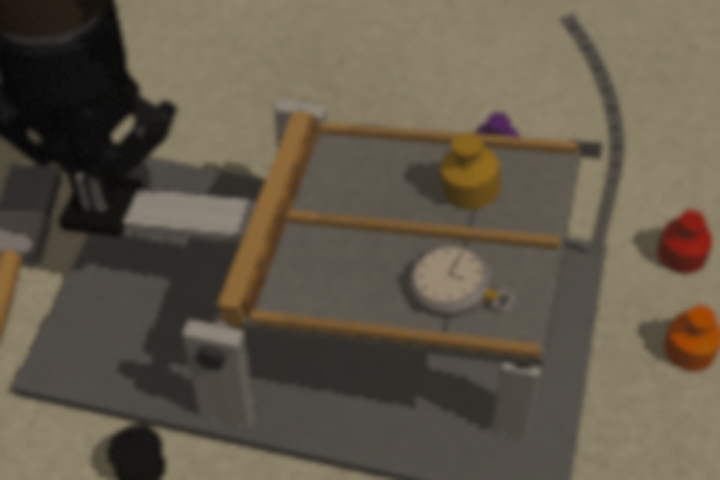

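>>> {"api": "play_rows", "payload": {
  "moves": [
    [[0, 0, -0.004], 0, 1],
    [[0, 0, -0.008], 0, 1],
    [[0, 0, -0.012], 0, 1],
    [[0, 0, -0.016], 0, 1],
    [[0, 0, -0.018], 0, 1]
  ]
}}

```text
clock: 9.22
position: [595.1, -199.5, 264.9]
ee_rot: [-0.022, 1.0, -0.002, 0.003]
contact_force: [-2.2, 1.1, 5.0]
gripper_width: 0.2
```

```bash
python3 m.py 3
```

```text
tip z 91.9 F [-2.2  1.1  5. ] t 9.22 watch [278.7 219.5] 325 brass [285.8 184.8] 334 diff [-7.  34.6]
```

>>> {"api": "play_rows", "payload": {
  "moves": [
    [[0, 0, -0.002], 0, 1],
    [[0, 0, -0.004], 0, 1]
  ]
}}

```text
clock: 9.52
position: [595.2, -199.5, 264.9]
ee_rot: [-0.022, 1.0, -0.002, 0.003]
contact_force: [-2.0, 1.0, 5.7]
gripper_width: 0.1
```

```bash
python3 m.py 4
```

```text
tip z 91.9 F [-2.   1.   5.7] t 9.53 watch [278.7 219.5] 325 brass [285.8 184.9] 335 diff [-7.1 34.6]
```

>>> {"api": "play_rows", "payload": {
  "moves": [
    [[0, 0, -0.006], 0, 1],
    [[0, 0, -0.008], 0, 1],
    [[0, 0, -0.008], 0, 1]
  ]
}}

```text
clock: 9.95
position: [595.3, -199.6, 263.7]
ee_rot: [-0.023, 1.0, -0.002, 0.004]
contact_force: [-2.1, 0.4, 4.6]
gripper_width: -0.1
```

```bash
python3 m.py 5
```

```text
tip z 90.7 F [-2.1  0.4  4.6] t 9.95 watch [278.4 218.9] 323 brass [285.5 184.3] 334 diff [-7.1 34.6]
```

>>> {"api": "play_rows", "payload": {
  "moves": [
    [[0, 0, -0.006], 0, 1],
    [[0, 0, -0.008], 0, 1],
    [[0, 0, -0.008], 0, 1]
  ]
}}

```text
clock: 10.38
position: [595.5, -199.7, 262.6]
ee_rot: [-0.023, 1.0, -0.003, 0.004]
contact_force: [-2.0, 0.8, 5.4]
gripper_width: 0.1
```

```bash
python3 m.py 6
```

```text
tip z 89.6 F [-2.   0.8  5.4] t 10.38 watch [278.2 218.6] 334 brass [285.3 183.8] 334 diff [-7.1 34.8]
```

>>> {"api": "play_rows", "payload": {
  "moves": [
    [[0, 0, -0.006], 0, 1],
    [[0, 0, -0.008], 0, 1],
    [[0, 0, -0.008], 0, 1]
  ]
}}

```text
clock: 10.8
position: [595.7, -199.8, 261.5]
ee_rot: [-0.023, 1.0, -0.003, 0.005]
contact_force: [-2.6, 1.2, 5.2]
gripper_width: -0.1
```

```bash
python3 m.py 7
```

```text
tip z 88.5 F [-2.6  1.2  5.2] t 10.8 watch [278.1 218. ] 327 brass [285.1 183.4] 332 diff [-7.  34.7]
```

>>> {"api": "play_rows", "payload": {
  "moves": [
    [[0, 0, -0.006], 0, 1],
    [[0, 0, -0.008], 0, 1],
    [[0, 0, -0.008], 0, 1]
  ]
}}

```text
clock: 11.22
position: [595.9, -199.8, 260.3]
ee_rot: [-0.023, 1.0, -0.003, 0.006]
contact_force: [-1.7, 0.3, 6.0]
gripper_width: -0.3
```

```bash
python3 m.py 8
```

```text
tip z 87.3 F [-1.7  0.3  6. ] t 11.22 watch [277.9 217.6] 325 brass [284.8 182.8] 339 diff [-6.9 34.8]
```

>>> {"api": "play_rows", "payload": {
  "moves": [
    [[-0.001, 0, -0.006], 0, 1],
    [[-0.001, 0, -0.008], 0, 1],
    [[-0.001, 0, -0.008], 0, 1]
  ]
}}

```text
clock: 11.65
position: [595.8, -199.9, 259.2]
ee_rot: [-0.024, 1.0, -0.004, 0.007]
contact_force: [-0.5, 0.7, 6.3]
gripper_width: 0.0
```

```bash
python3 m.py 9
```

```text
tip z 86.2 F [-0.5  0.7  6.3] t 11.65 watch [277.6 217.1] 323 brass [284.6 182.5] 344 diff [-7.  34.6]
```

>>> {"api": "play_rows", "payload": {
  "moves": [
    [[-0.001, 0, -0.006], 0, 1],
    [[-0.001, 0, -0.008], 0, 1],
    [[-0.001, 0, -0.008], 0, 1]
  ]
}}

```text
clock: 12.08
position: [595.8, -199.9, 258.1]
ee_rot: [-0.024, 1.0, -0.004, 0.007]
contact_force: [-0.9, 1.7, 6.1]
gripper_width: -0.2
```

```bash
python3 m.py 10
```

```text
tip z 85.1 F [-0.9  1.7  6.1] t 12.07 watch [277.2 216.9] 325 brass [284.4 181.9] 342 diff [-7.1 35. ]
```

>>> {"api": "play_rows", "payload": {
  "moves": [
    [[-0.001, 0, -0.006], 0, 1],
    [[-0.001, 0, -0.008], 0, 1],
    [[-0.001, 0, -0.008], 0, 1]
  ]
}}

```text
clock: 12.5
position: [595.8, -199.9, 257.0]
ee_rot: [-0.024, 1.0, -0.004, 0.008]
contact_force: [-1.3, 0.4, 4.7]
gripper_width: 0.1
```

```bash
python3 m.py 11
```

```text
tip z 84.0 F [-1.3  0.4  4.7] t 12.5 watch [275.8 216.2] 324 brass [284.1 181.6] 344 diff [-8.3 34.6]
```

Watch–brass offset jumped by 1.2 px: onset. Holding.

>>> {"api": "play_rows", "payload": {
  "moves": [
    [[-0.0005, 0, -0.004], 0, 1],
    [[-0.0005, 0, -0.004], 0, 1]
  ]
}}

```text
clock: 12.8
position: [595.9, -200.1, 257.1]
ee_rot: [-0.024, 1.0, -0.005, 0.009]
contact_force: [-1.2, 0.2, 5.7]
gripper_width: -0.1
```

```bash
python3 m.py 12
```

```text
tip z 84.1 F [-1.2  0.2  5.7] t 12.8 watch [270.2 216.1] 325 brass [284.1 181.6] 343 diff [-14.   34.6]
```

>>> {"api": "play_rows", "payload": {
  "moves": [
    [[-0.0005, 0, -0.004], 0, 1],
    [[-0.0005, 0, -0.004], 0, 1],
    [[-0.0005, 0, -0.004], 0, 1]
  ]
}}

```text
clock: 13.22
position: [595.9, -200.2, 257.1]
ee_rot: [-0.025, 1.0, -0.005, 0.01]
contact_force: [-2.1, 1.0, 5.4]
gripper_width: 0.2
```

```bash
python3 m.py 13
```

```text
tip z 84.1 F [-2.1  1.   5.4] t 13.22 watch [256.3 215.8] 313 brass [284.2 181.7] 343 diff [-27.9  34.1]
```

>>> {"api": "play_rows", "payload": {
  "moves": [
    [[-0.0005, 0, -0.004], 0, 1],
    [[-0.0005, 0, -0.004], 0, 1],
    [[-0.0005, 0, -0.004], 0, 1],
    [[-0.0005, 0, -0.004], 0, 1],
    [[-0.0005, 0, -0.004], 0, 1],
    [[-0.0005, 0, -0.004], 0, 1],
    [[-0.0005, 0, -0.004], 0, 1],
    [[-0.0005, 0, -0.004], 0, 1],
    [[-0.0005, 0, -0.004], 0, 1],
    [[-0.0005, 0, -0.004], 0, 1]
  ]
}}

```text
clock: 14.52
position: [596.0, -200.2, 256.0]
ee_rot: [-0.025, 1.0, -0.005, 0.01]
contact_force: [-0.1, 0.6, 5.2]
gripper_width: 0.1
```

```bash
python3 m.py 14
```

```text
tip z 83.0 F [-0.1  0.6  5.2] t 14.53 watch [229.6 214.7] 296 brass [283.9 181.1] 351 diff [-54.2  33.6]
```

View pics/mc_14.png

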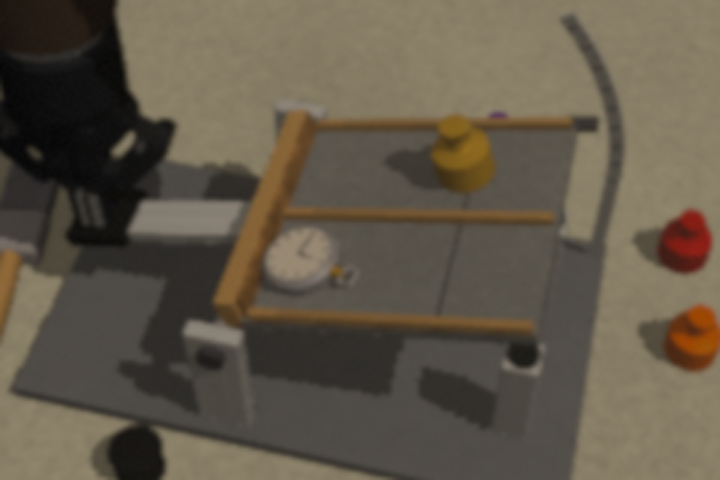

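>>> {"api": "play_rows", "payload": {
  "moves": [
    [[0, 0, -0.003], 0, 1],
    [[0, 0, -0.002], 0, 1],
    [[0, 0, 0.001], 0, 1],
    [[0, 0, 0.005], 0, 1],
    [[0, 0, 0.009], 0, 1],
    [[0, 0, 0.013], 0, 1],
    [[0, 0, 0.017], 0, 1],
    [[0, 0, 0.021], 0, 1],
    [[0, 0, 0.025], 0, 1],
    [[0, 0, 0.029], 0, 1],
    [[0, 0, 0.033], 0, 1],
    [[0, 0, 0.037], 0, 1]
  ]
}}

```text
clock: 16.08
position: [596.0, -200.2, 267.2]
ee_rot: [-0.025, 1.0, -0.005, 0.01]
contact_force: [-0.1, -2.7, 5.0]
gripper_width: -0.1
```

```bash
python3 m.py 15
```

```text
tip z 94.2 F [-0.1 -2.7  5. ] t 16.07 watch [231.3 216.3] 302 brass [286.2 185.9] 342 diff [-55.   30.3]
```

>>> {"api": "play_rows", "payload": {
  "moves": [
    [[0, 0, 0.0], 0, 1],
    [[0, 0, 0.004], 0, 1],
    [[0, 0, 0.008], 0, 1],
    [[0, 0, 0.012], 0, 1],
    [[0, 0, 0.016], 0, 1],
    [[0, 0, 0.02], 0, 1],
    [[0, 0, 0.024], 0, 1],
    [[0, 0, 0.028], 0, 1],
    [[0, 0, 0.032], 0, 1],
    [[0, 0, 0.036], 0, 1],
    [[0, 0, 0.04], 0, 1]
  ]
}}

```text
clock: 17.5
position: [596.0, -200.1, 279.5]
ee_rot: [-0.025, 1.0, -0.005, 0.01]
contact_force: [-0.1, -2.0, 4.6]
gripper_width: 0.0
```

```bash
python3 m.py 16
```

```text
tip z 106.5 F [-0.1 -2.   4.6] t 17.5 watch [232.6 217.7] 309 brass [288.1 191.3] 320 diff [-55.5  26.4]
```

>>> {"api": "play_rows", "payload": {
  "moves": [
    [[0, 0, 0.0], 0, 1],
    [[0, 0, 0.002], 0, 1],
    [[0, 0, 0.004], 0, 1],
    [[0, 0, 0.006], 0, 1],
    [[0, 0, 0.008], 0, 1],
    [[0, 0, 0.01], 0, 1],
    [[0, 0, 0.012], 0, 1],
    [[0, 0, 0.014], 0, 1],
    [[0, 0, 0.016], 0, 1],
    [[0, 0, 0.018], 0, 1],
    [[0, 0, 0.02], 0, 1],
    [[0, 0, 0.022], 0, 1]
  ]
}}

```text
clock: 19.05
position: [595.9, -200.0, 285.7]
ee_rot: [-0.025, 1.0, -0.005, 0.01]
contact_force: [-0.2, 0.7, 0.9]
gripper_width: 0.2
```

```bash
python3 m.py 17
```

```text
tip z 112.7 F [-0.2  0.7  0.9] t 19.05 watch [233.3 218.7] 311 brass [288.8 193.7] 318 diff [-55.5  25. ]
```

>>> {"api": "play_rows", "payload": {
  "moves": [
    [[0, 0, 0.003], 0, 1],
    [[0, 0, 0.006], 0, 1],
    [[0, 0, 0.01], 0, 1],
    [[0, 0, 0.015], 0, 1],
    [[0, 0, 0.03], 0, 1],
    [[0, 0, 0.08], 0, 1],
    [[0, 0, 0.15], 0, 1],
    [[0, 0, 0.25], 0, 1],
    [[0, 0, 0.25], 0, 1]
  ]
}}

```text
clock: 20.23
position: [596.4, -200.2, 364.9]
ee_rot: [-0.025, 1.0, -0.006, 0.013]
contact_force: [-0.7, 0.1, -0.8]
gripper_width: 0.1
```

```bash
python3 m.py 18
```

```text
tip z 191.9 F [-0.7  0.1 -0.8] t 20.23 watch [233.3 218.7] 310 brass [288.7 193.6] 315 diff [-55.4  25. ]
```

View pics/mc_18.png

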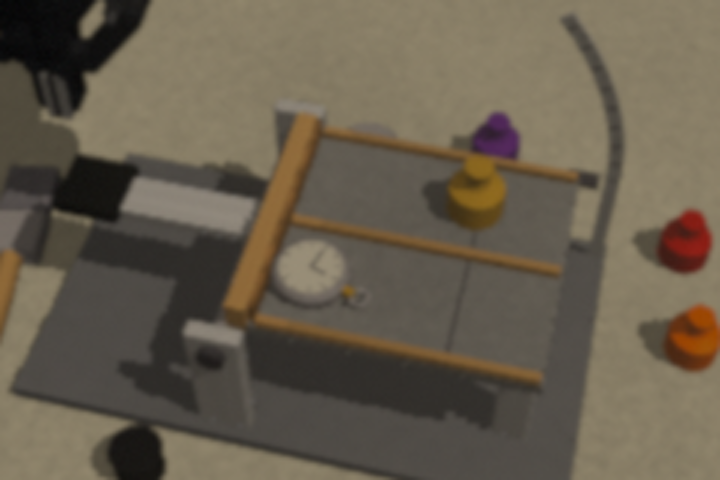

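Board level, watch against the stop at crop (310,272), brass on its line at (477,195), gripper clear.

```bash
python3 -c "
from bench import arm
print(arm.job_done())"
```

```text
the job is handed in; nothing more can be done
None
```

The slip test is done and handed in. I pressed the lever pad slowly with closed fingers until the watch started to slide, at about 0.25 rad. I held the board there until the watch reached the cork stop.

- **Force:** the pad readings I took stayed around 5–6 N. These are samples, not a continuous record.
- **Watch:** it slid about 94 mm to the stop. I estimated its final speed at roughly 0.14 m/s from a few pictures; I did not measure it directly.
- **Lowering:** I let the board down under the fingers at about 8 mm/s, slower near the end, then lifted the gripper about 80 mm clear.

The last picture shows:
- The board is level: the brass weight's image position is back at its starting value within 0.1 px.
- The watch is at the stop.
- The brass weight is upright on its line.
- The things on the bench that show in that close-up look undisturbed. I took no final picture of the whole bench.

- **Drift during the hold:** the fingertips sank about 1 mm (roughly 0.01 rad) late in the hold, most likely as the watch came to the stop. The weight did not slip.
- **Pad position:** the two cameras disagreed by about 7 mm on where the pad is. I pressed near the middle of the two positions, and it worked.

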